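Open the press screw of a bevel-sawing cradle, load the workpiece and nip it down

TASK

The piece of wood lying on the sloping bed of the bevel cradle is too thick to go under the press screw's pad: unscrew the handwheel (counter-clockwise) until the pad stands clear of the piece's top, then slide the piece along the bed under the pad until its end meets the end stop, lying flat on the bed and against the lip. Then screw the handwheel down again until the pad firmly holds the piece, finger-tight but not so hard that it bruises the wood, and let go. Leave the other tools lying where they are.

Things in the scene. Friction and masses are not known exactly. Their poses are not given: they have to be found in the camera images.
- cradle_bed: Sloping plywood bed of the bevel cradle (fixed jig), face x -12..82, y -80..175 mm, leaning 30 deg to the robot. Origin on its face at the foot of the lip, level with the screw. x uphill, y along the bed to the robot's left, z square to its face (up and 30 deg towards the robot). Beech lip on the low edge: inner face x = 0, 12 high, 12 thick. Screw axis: parallel to z through x 22.5, y 0.
- stop_face (a point): On the bed at the foot of the beech end stop, on its face towards the piece: bed frame x 22.5, y -50, z 0 mm. The stop is 20 thick (y -70..-50), x 0..70, 36 high.
- cradle: Whole fixed cradle; origin on the table under the bed's origin, z up, x away from the robot; the bed's origin is 45 mm above it. Its dark steel clamp bracket, in the bed's frame (mm): upright x 82..94, 36 wide, z -30..92; arm y -15..15, x 16..94, z 76..92; boss round the screw 36 across, z 72..100. Nothing stands above the wheel.
- workpiece: The piece: squared dark hardwood offcut 45 x 130 x 45 mm, 0.13-0.23 kg, loose, on the bed against the lip, left (+y) of the pad. Origin: centre of its underside; axes parallel to the bed's, y along its length. In the bed's frame it starts at x 22.5, y 88..105, z 0; home against the stop it is at x 22.5, y 15, z 0 (then y -50..80). Its middle can be pushed from its left end; friction about 0.6.
- press_pad: Press screw's pad, 36 mm in diameter, 14 high; does not turn, only moves along the screw's axis with the screw. Origin: where the centre of its lower face is when unloaded; axes parallel to the bed's. The rubber face is backed by stiff disc springs: it gives 1 mm per 25 N of clamping, at most 5 mm.
- pad_face (a point): Centre of the pad's lower face: 36 to 39 mm over the bed at the start, at most 55; it must pass 45 mm, the piece's thickness, by 1 or 2 mm to let the piece in.
- wheel_rim (a point): Centre of the handwheel at mid-height of its rim, on the screw's axis, 96 mm above the unloaded pad face; moves outward with the screw. Solid dished dark steel disc, rim 60 mm in diameter, 16 thick, hub 3 mm prouder; z is the screw's axis (outward), x and y turn with the wheel. Grasp it across the rim, tool along the axis; the tips then clear the boss by about 10 mm.
- press_wheel: Handwheel with spindle; origin on the axis, 96 mm below mid-rim. Counter-clockwise seen from outside moves it outward: 16 mm a full turn (2.546 mm per rad), at most 55 mm pad height. Turning takes 0.13 N m of friction (it stays where left and holds up to 50 N of clamping); each newton of clamping adds 0.0025 N m, so 40 N adds 0.1 N m and takes 0.63 rad.
- comb_square: Bystander (sizes in mm), loose, to be left alone: combination square, 300 mm steel rule with black head, 28 high. Origin: centre of its underside, y along its length.
- caliper: Bystander (sizes in mm), loose, to be left alone: digital caliper, 262 x 67 x 14. Origin: centre of its underside, y along its length.
- spanner: Bystander (sizes in mm), loose, to be left alone: open-ended spanner, 210 x 51 x 9. Origin: centre of its underside, y along its length.
- screwdriver: Bystander (sizes in mm), loose, to be left alone: screwdriver with red handle, 220 long, 27 high. Origin: centre of its underside, y along its length.
- pencil: Bystander (sizes in mm), loose, to be left alone: green pencil, 123 long, 7 thick. Origin: centre of its underside, y along its length.

How it is judged:
By the outcome, as a careful person would: the job done as asked, in the order asked, and still so for the second after the job is handed in, with the robot touching nothing.
It also fails if it takes over 67 s, if anything falls off the work surface, if the arm or the gripper's body presses on something with over 40 N, if the wrist force passes 120 N, or if a joint passes its speed limit or range.

ROBOT

A 6-joint arm with a two-finger parallel gripper is mounted at the origin on a cart in front of the work surface, level with it; the furniture and walls round the work are solid. World frame = base frame: x ahead of the robot, y to its left, z up, the work surface at z = 0. Lengths are in m, angles in degrees, forces in N, time in s.
With the tool pointing down it reaches from about 0.35 to 0.875 m from the base axis. Payload 4.2 kg.
Tool frame: the origin (TCP) lies midway between the tips of the shut fingers; the grasp point (between the pads) lies 19 mm behind it; z points along the fingers, y is the line along which they close (so a half turn about z gives the same grasp; the last joint's range is limited). The gripper opens to 87 mm and grips with 3 to 60 N. Pads are 19 mm wide; open, the fingers measure 117 mm over their backs; the gripper's body (75 mm by 190 mm) begins 51 mm behind the grasp point.
Start: joints at [-54.225, 22.042, 0.453, 0, -68.411, -14.817], TCP at [0.224, -0.584, 0.223] pointing down, gripper open.
Joint ranges: [-179.83, 179.83], [-69.29, 118.12], [-61.27, 80.66], [-181.25, 117.63], [-171.15, -9.14], [-177.46, 177.46]. Speed limits (degrees/s): [159.86, 159.86, 180, 180, 180, 180].

INTERFACE

Orientations are given as a 3x3 rotation matrix whose columns are the frame's x, y, z axes.
In Python, from station import r gives the robot as it stands.
- The arm moves only by the shell command python3 steer.py 'ROWS'. ROWS is a JSON list of rows, 1 to 8 of them, each an object with the fields aperture (the opening from 0.0 (shut) to 1.0 (fully open)), d (a list: dx, dy, dz in units of 100 mm), rot (a list: a rotation vector rx, ry, rz in degrees); a field left out counts as zero (the opening has to be given); each row is the pose to reach, as a shift and turn from the pose commanded when the command began, along the tool's axes at that moment; what a row does not reach only later rows make up. A row lasts 1/10 s, in which the tool goes at most 0.05 m and 8.59 degrees, less where a joint would pass 70% of its speed; a pose out of reach is approached as far as the arm can. The fingers move at their own pace and stop on an object; the grip force is fixed at half the most. Time passes only in rows, so rows that do not move let the fingers close. It prints the time, the measured TCP pose, the force, the opening and the grip force at its end. Input that does not fit is refused with a message, and nothing moves.
- r.sense(): the state, without advancing time (a new reading comes with each control period).
- r.capture(name): name is "scene" or "top"; returns a dict with "pixels" (384x512x3 uint8, red, green, blue), "z_map" (384x512 float32, m along the optical axis (not along the pixel's ray), 0 where there is no reading), "K" (3x3 intrinsics, pixels), "distortion" ([k1, k2, p1, p2, k3] as OpenCV has them; the pictures are not rectified), "world_from_camera" (4x4, takes a point from camera to world coordinates). Camera axes: x right, y up, looking along -z (the intrinsics and any distortion apply to the point x, -y, -z); pixel columns grow to the right and rows downward; lengths in m; the calibration is good to about 2 mm. A picture is of the moment at which its call begins.
- r.finish_job(): hands the job in; it is judged then, once.
The state is a dict: "time_s": time; "joints": joint angles; "joint_velocities": joint speeds; "effort": joint torques, N m; "tcp_pos": TCP position; "ee_rot": TCP orientation; "wrist_force": force on the tool from outside, world axes, zero at the start; "moment": the same for the moment, N m; "gripper_width": opening from 0.0 (shut) to 1.0 (fully open); "gripper_force": force on a finger pad.
Only numpy, scipy, OpenCV 4.12 (cv2) and the standard library are available. Lean on these libraries where they do the work, as an engineer would, in place of code of your own. Each camera call takes 0.05 s, during which the arm holds its last target. There are 200 camera calls.

## Working session

There is one attempt and no reset: what is moved stays moved. The work goes in short steps, Python scripts to look and compute and a shell command to move; the robot and the scene stay as the last step left them, time stands still between calls to the robot, and variables do not carry over. Pictures are saved under pics/ and viewed, at most 10 in all, crops included, and the job is handed in when it is done.

```bash
ls; mkdir -p pics
python3 - <<'E'
from station import r
import cv2,numpy as np
for n in("scene","top"):
    c=r.capture(n); cv2.imwrite(f"pics/{n}0.png",c["pixels"][:,:,::-1]); np.savez(f"/tmp/{n}0.npz",**c)
    print(n,c["K"].tolist(),c["distortion"],np.round(c["world_from_camera"],3).tolist())
s=r.sense();print(s)
E
```

```text
pics
station.py
steer.py
scene [[396.8309547111236, 0.0, 255.21521363132834], [0.0, 396.8309547111236, 185.17006248575322], [0.0, 0.0, 1.0]] [-0.01123916  0.          0.          0.          0.        ] [[-0.873, 0.356, -0.334, 0.18], [-0.488, -0.608, 0.627, 0.805], [0.02, 0.71, 0.704, 0.988], [0.0, 0.0, 0.0, 1.0]]
top [[452.387459556444, 0.0, 250.29956164990142], [0.0, 452.387459556444, 200.46839897517958], [0.0, 0.0, 1.0]] [-0.10474354  0.          0.          0.          0.        ] [[0.027, 0.994, -0.106, 0.489], [-0.999, 0.025, -0.023, 0.009], [-0.02, 0.107, 0.994, 1.307], [0.0, 0.0, 0.0, 1.0]]
{'time_s': 0.1, 'joints': array([-5.42228938e+01,  2.20859199e+01,  3.86362695e-01, -2.43392652e-02,
       -6.84119829e+01, -1.48180507e+01]), 'joint_velocities': array([ 0.0009381 , -0.10915094,  0.21359601, -0.08164149,  0.05273217,
       -0.02108679]), 'effort': array([-6.96107918e-05, -3.91689885e+01,  1.87936181e+01,  4.23193663e+00,
        1.34927835e-02, -6.99623774e-05]), 'tcp_pos': array([ 0.22338919, -0.58312429,  0.22156761]), 'ee_rot': array([[-9.33892270e-01, -3.57553576e-01, -8.17647291e-04],
       [-3.57554492e-01,  9.33890523e-01,  1.81029163e-03],
       [ 1.16316810e-04,  1.98297082e-03, -9.99998027e-01]]), 'wrist_force': array([-0.11063659,  0.57081653, -0.20996972]), 'moment': array([0.00330359, 0.01891757, 0.00105518]), 'gripper_force': 0.0, 'gripper_width': 1.0004205025753181}
```
View pics/scene0.png

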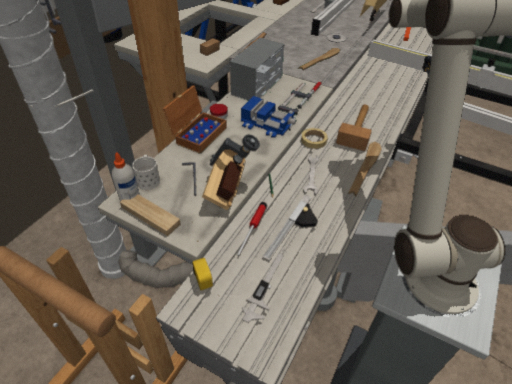

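View pics/top0.png

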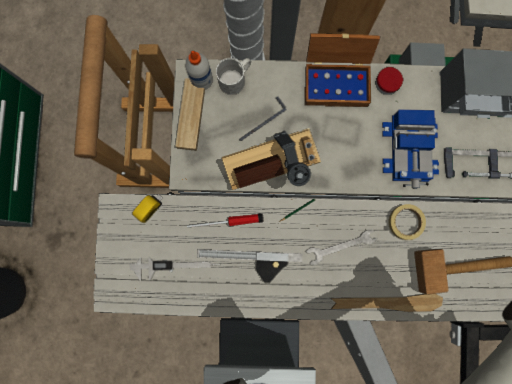

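The top view shows the cradle around (270,160), with its wheel at about (298,174), the dark piece at (258,172) and the lip towards the robot. The scene view shows the same cradle at (225,180) with its wheel at (250,142). I'll fit the cradle's known geometry to the depth points.

Create fit.py:
```python
import cv2,numpy as np
from scipy.optimize import least_squares
def cloud(c,bb=None):
    z=c["z_map"]; v,u=np.nonzero(z>0)
    if bb: 
        m=(u>=bb[0])&(u<bb[2])&(v>=bb[1])&(v<bb[3]); u,v=u[m],v[m]
    n=cv2.undistortPoints(np.c_[u,v].astype(np.float64)[:,None],c["K"],c["distortion"])[:,0]
    d=z[v,u]; p=np.c_[n[:,0]*d,-n[:,1]*d,-d]; T=c["world_from_camera"]
    return p@T[:3,:3].T+T[:3,3]
def bedpose(cx,cy,cz,yaw):
    c,s=np.cos(yaw),np.sin(yaw); C=np.array([[c,-s,0],[s,c,0],[0,0,1]]); a=np.radians(30)
    B=np.array([[np.cos(a),0,-np.sin(a)],[0,1,0],[np.sin(a),0,np.cos(a)]])
    return C@B,np.array([cx,cy,cz+.045])
def box(p,lo,hi):
    lo,hi=np.array(lo)/1e3,np.array(hi)/1e3
    q=np.abs(p-(lo+hi)/2)-(hi-lo)/2
    return np.linalg.norm(np.maximum(q,0),axis=1)+np.minimum(q.max(1),0)
def cyl(p,r,z0,z1):
    q=np.c_[np.hypot(p[:,0]-.0225,p[:,1])-r/1e3,np.abs(p[:,2]-(z0+z1)/2e3)-(z1-z0)/2e3]
    return np.linalg.norm(np.maximum(q,0),axis=1)+np.minimum(q.max(1),0)
def sdf(p,py,h):  # bed frame; py,h mm
    return np.min([box(p,(-12,-80,-12),(82,175,0)),box(p,(-12,-80,-12),(0,175,12)),box(p,(0,-70,0),(70,-50,36)),
     box(p,(82,-18,-30),(94,18,92)),box(p,(16,-15,76),(94,15,92)),cyl(p,18,72,100),
     box(p,(0,py-65,0),(45,py+65,45)),cyl(p,18,h,h+14),cyl(p,8,h+14,h+88),cyl(p,30,h+88,h+104)],axis=0)
def fit(P,x0):
    def res(x):
        R,o=bedpose(*x[:4]); p=(P-o)@R
        return np.clip(sdf(p,x[4]*1e3,x[5]*1e3),-.03,.03)*1e3
    s=least_squares(res,x0,loss="cauchy",f_scale=2,x_scale=[.01,.01,.01,.05,.01,.01],diff_step=1e-4)
    return s.x,res(s.x)
```

Run:
```python
from fit import *
t=dict(np.load("/tmp/top0.npz")); s=dict(np.load("/tmp/scene0.npz"))
a=cloud(t,(215,120,330,195)); b=cloud(s,(195,125,270,215))
for n,p in(("top",a),("scene",b)): print(n,len(p),np.percentile(p,[1,25,50,75,99],axis=0).round(3).tolist())
w=cloud(t,(295,171,301,177)); print("wheel px",np.median(w,0))
w0=np.median(w,0); 
for name,P in(("top",a),("scene",b),("both",np.r_[a,b])):
  ctr=np.array([w0[0]+.02,w0[1]]); P=P[(P[:,2]>.03)&(np.linalg.norm(P[:,:2]-ctr,axis=1)<.25)]
  best=None
  for yaw in(.1,.3,.5,-.2):
    x,rs=fit(P,[w0[0]+.04,w0[1],0,yaw,.095,.037]); c=np.log1p((rs/2)**2).mean()
    if best is None or c<best[0]: best=(c,x,rs)
  c,x,rs=best; R,o=bedpose(*x[:4])
  print(name,len(P),round(c,3),(x*1e3).round(1),"yawdeg",np.degrees(x[3]).round(2),"med",np.median(abs(rs)).round(2),"wheel",(o+R@[.0225,0,x[5]+.096]).round(4))
```

```text
top 8590 [[0.654, -0.189, -0.048], [0.692, -0.099, -0.003], [0.745, -0.02, 0.001], [0.808, 0.061, 0.081], [0.87, 0.145, 0.184]]
scene 6727 [[0.564, -0.373, -0.027], [0.675, -0.17, -0.002], [0.724, -0.062, 0.002], [0.817, 0.021, 0.07], [0.981, 0.117, 0.182]]
wheel px [ 0.68002163 -0.08235769  0.1812477 ]
top 3609 0.577 [726.7 -70.4  -2.1 345.2  90.8  48.9] yawdeg 19.78 med 1.22 wheel [ 0.6768 -0.0883  0.1796]
scene 2210 0.659 [720.9 -70.6  -1.  343.1  89.1  37.6] yawdeg 19.66 med 1.16 wheel [ 0.6763 -0.0865  0.171 ]
both 5819 0.812 [725.3 -69.8  -1.3 347.6  89.8  37.2] yawdeg 19.91 med 1.73 wheel [ 0.681  -0.0859  0.1703]
```

```bash
cat >> fit.py <<'E'
def wheelfit(P,R,o):
    p=(P-o)@R; p=p[(p[:,2]>.112)&(np.hypot(p[:,0]-.0225,p[:,1])<.05)]
    f=lambda x:np.clip(np.minimum(cyl(p-[x[0],x[1],0],30,x[2]*1e3-8,x[2]*1e3+8),cyl(p-[x[0],x[1],0],12,x[2]*1e3-8,x[2]*1e3+11)),-.02,.02)*1e3
    s=least_squares(f,[0,0,.133],loss="cauchy",f_scale=1,x_scale=.005,diff_step=1e-3)
    return s.x+[.0225,0,0],np.median(abs(s.fun)),len(p)
from scipy.spatial.transform import Rotation as Rot
def rel(st,pos,R):
    A=st["ee_rot"]; return (A.T@(pos-st["tcp_pos"])).round(4).tolist(),Rot.from_matrix(A.T@R).as_rotvec(degrees=True).round(2).tolist()
def tool(R,ang):  # tool z=-zb, tool y = yb turned by ang deg about zb
    y=Rot.from_rotvec(np.radians(ang)*R[:,2]).apply(R[:,1]); z=-R[:,2]; return np.c_[np.cross(y,z),y,z]
E
python3 - <<'E'
from fit import *
from station import r
t=dict(np.load("/tmp/top0.npz")); s=dict(np.load("/tmp/scene0.npz"))
a=cloud(t,(215,120,330,195)); b=cloud(s,(195,125,270,215))
for n,P in(("top",a),("scene",b)):
  Q=P[(P[:,2]>.03)&(np.linalg.norm(P[:,:2]-[.70,-.08],axis=1)<.25)]
  for h0 in(.034,.038,.042):
    x,rs=fit(Q,[.724,-.070,-.001,.346,.09,h0]); print(n,h0,np.log1p((rs/2)**2).mean().round(4),(x*1e3).round(1))
  R,o=bedpose(.7235,-.070,-.001,.346); w=wheelfit(P,R,o); print("wheel bed",w[0].round(4),w[1:],"world",(o+R@w[0]).round(4))
W=o+R@[.0225,0,.133]; st=r.sense()
print(rel(st,W+.12*R[:,2],tool(R,-57)),(W+.12*R[:,2]).round(3))
E
```

```text
top 0.034 0.5802 [726.6 -70.5  -2.1 345.1  90.8  36.4]
top 0.038 0.5802 [726.6 -70.5  -2.1 345.1  90.8  36.4]
top 0.042 0.5772 [726.7 -70.4  -2.1 345.2  90.8  48.9]
wheel bed [ 0.0238 -0.0013  0.1302] (np.float64(2.4339892174083824), 447) world [ 0.6821 -0.0863  0.1687]
scene 0.034 0.6564 [720.9 -70.6  -1.  343.1  89.1  37.6]
scene 0.038 0.6564 [720.9 -70.6  -1.  343.1  89.1  37.6]
scene 0.042 0.6564 [720.9 -70.6  -1.  343.2  89.1  37.7]
wheel bed [0.0204 0.     0.1352] (np.float64(1.6457399760990508), 227) world [ 0.6765 -0.0869  0.1713]
([-0.5435, 0.3026, -0.0523], [-14.57, -27.71, 56.71]) [ 0.623 -0.106  0.274]
```

Units first: shifts go in units of 100 mm. So -0.044 m is -0.44, -0.3 m is -3.

```bash
python3 steer.py '[{"aperture":1,"d":[-0.2,0.11,-0.04],"rot":[-0.5,-1,2]},{"aperture":1,"d":[-0.6,0.33,-0.12],"rot":[-1.5,-3,6]},{"aperture":1,"d":[-1,0.56,-0.2],"rot":[-3,-5,10]},{"aperture":1,"d":[-1.4,0.78,-0.28],"rot":[-4,-7,15]},{"aperture":1,"d":[-1.8,1,-0.36],"rot":[-5,-9,19]},{"aperture":1,"d":[-2.2,1.22,-0.44],"rot":[-6,-11,23]},{"aperture":1,"d":[-2.6,1.45,-0.52],"rot":[-7,-13,27]},{"aperture":1,"d":[-3,1.67,-0.6],"rot":[-8,-15,31]}]'
python3 - <<'E'
from fit import *
from station import r
R,o=bedpose(.7235,-.070,-.001,.346);W=o+R@[.0225,0,.133]; st=r.sense()
print(rel(st,W+.12*R[:,2],tool(R,-57)),st["joints"].round(1),st["tcp_pos"])
E
```

```text
time_s: 0.9
tcp_pos: [0.4448, -0.3187, 0.2826]
ee_rot: [[-0.958, 0.157, 0.242], [0.199, 0.967, 0.16], [-0.209, 0.202, -0.957]]
wrist_force: [-0.1, -1.0, -0.1]
gripper_width: 1.001
gripper_force: 0.0
([-0.1265, 0.2316, 0.085], [-6.64, -12.59, 25.55]) [-27.7  10.1  -3.4 -15.8 -68.9 -68.1] [ 0.44482905 -0.31868913  0.28258189]
```

```bash
python3 steer.py '[{"aperture":1,"d":[-0.16,0.29,0.1],"rot":[-0.8,-1.6,3.2]},{"aperture":1,"d":[-0.35,0.64,0.23],"rot":[-1.8,-3.5,7]},{"aperture":1,"d":[-0.54,0.99,0.36],"rot":[-2.8,-5.4,11]},{"aperture":1,"d":[-0.73,1.34,0.49],"rot":[-3.8,-7.3,14.8]},{"aperture":1,"d":[-0.92,1.69,0.62],"rot":[-4.8,-9.2,18.6]},{"aperture":1,"d":[-1.1,2.02,0.74],"rot":[-5.8,-11,22.2]},{"aperture":1,"d":[-1.25,2.29,0.84],"rot":[-6.5,-12.4,25]},{"aperture":1,"d":[-1.25,2.29,0.84],"rot":[-6.5,-12.4,25]}]'
python3 - <<'E'
from fit import *
from station import r
import cv2
R,o=bedpose(.7235,-.070,-.001,.346);W=o+R@[.0225,0,.133]; st=r.sense()
print(rel(st,W-.018*R[:,2],tool(R,-57)),st["joints"].round(1),st["tcp_pos"])
c=r.capture("scene");cv2.imwrite("pics/s1.png",cv2.resize(c["pixels"][80:260,150:400,::-1],None,fx=3,fy=3))
E
```

```text
time_s: 1.7
tcp_pos: [0.6196, -0.1067, 0.2723]
ee_rot: [[-0.739, 0.489, 0.463], [0.616, 0.769, 0.172], [-0.272, 0.413, -0.869]]
wrist_force: [0.0, -0.4, 0.3]
gripper_width: 0.998
gripper_force: 0.0
([-0.0038, 0.0031, 0.1377], [-0.17, -0.45, 0.89]) [  -0.6    9.7   -9.7  -14.9  -43.6 -117.3] [ 0.61960446 -0.10667103  0.27227965]
```

View pics/s1.png

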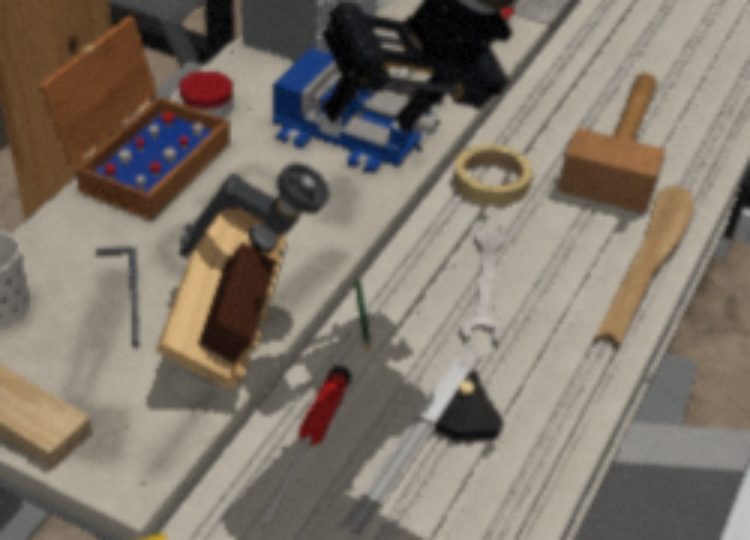

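```bash
python3 steer.py '[{"aperture":1,"d":[-0.02,0.015,0.3]},{"aperture":1,"d":[-0.04,0.03,0.65],"rot":[0,-0.4,0.8]},{"aperture":1,"d":[-0.04,0.03,0.95],"rot":[0,-0.4,0.8]},{"aperture":1,"d":[-0.04,0.03,1.15],"rot":[0,-0.4,0.8]},{"aperture":1,"d":[-0.04,0.03,1.28],"rot":[0,-0.4,0.8]},{"aperture":1,"d":[-0.04,0.03,1.36],"rot":[0,-0.4,0.8]},{"aperture":1,"d":[-0.04,0.03,1.36],"rot":[0,-0.4,0.8]},{"aperture":1,"d":[-0.04,0.03,1.36],"rot":[0,-0.4,0.8]}]'
python3 - <<'E'
from fit import *
from station import r
R,o=bedpose(.7235,-.070,-.001,.346);W=o+R@[.0225,0,.133]; st=r.sense()
print(rel(st,W-.018*R[:,2],tool(R,-57)),st["joints"].round(1),((st["tcp_pos"]-o)@R).round(4))
c=r.capture("scene");cv2.imwrite("pics/s2.png",cv2.resize(c["pixels"][90:210,170:330,::-1],None,fx=4,fy=4))
E
```

```text
time_s: 2.55
tcp_pos: [0.6872, -0.0873, 0.1593]
ee_rot: [[-0.726, 0.5, 0.472], [0.63, 0.759, 0.165], [-0.276, 0.417, -0.866]]
wrist_force: [-0.2, -0.2, 0.7]
gripper_width: 0.997
gripper_force: 0.0
([0.0036, 0.0018, 0.0048], [-0.14, 0.24, -0.03]) [   1.5   21.3  -10.5  -17.4  -30.6 -116. ] [ 0.0229 -0.004   0.1198]
```

View pics/s2.png

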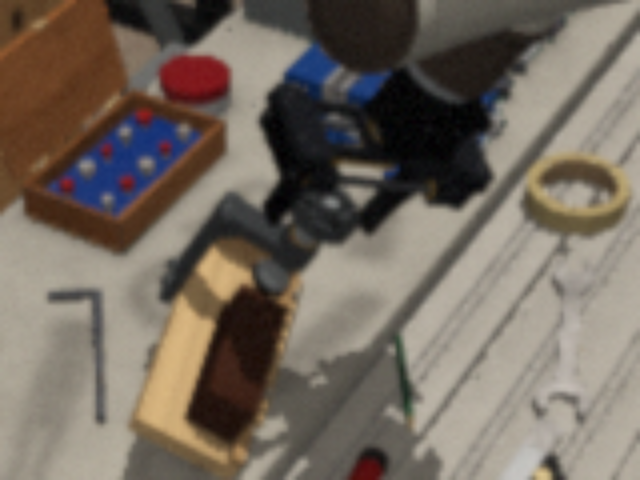

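Picture s2 shows the fingers straddling the wheel, which sits at about (325,210), and it looks central. I'll correct a few mm and close.

Scaled: 0.003 m is 0.03, 0.002 m is 0.02.

```bash
python3 steer.py '[{"aperture":1,"d":[0.03,0.02,0.03]},{"aperture":0.75,"d":[0.03,0.02,0.04]},{"aperture":0.6,"d":[0.03,0.02,0.04]},{"aperture":0.6,"d":[0.03,0.02,0.04]},{"aperture":0.6,"d":[0.03,0.02,0.04]},{"aperture":0.6,"d":[0.03,0.02,0.04]}]'
python3 - <<'E'
from fit import *
from station import r
R,o=bedpose(.7235,-.070,-.001,.346); st=r.sense()
print(st["joints"].round(1),((st["tcp_pos"]-o)@R).round(4),(R.T@st["wrist_force"]).round(2))
E
```

```text
time_s: 3.2
tcp_pos: [0.6879, -0.0827, 0.155]
ee_rot: [[-0.726, 0.5, 0.471], [0.63, 0.759, 0.165], [-0.275, 0.417, -0.866]]
wrist_force: [0.7, 1.4, 0.1]
gripper_width: 0.677
gripper_force: 30.0
[   2.    21.5  -10.8  -17.3  -30.  -116.4] [2.28e-02 1.00e-04 1.15e-01] [ 1.06  1.08 -0.53]
```

Scaled: -0.0028 m is -0.028, -0.0025 m is -0.025.

```bash
python3 steer.py '[{"aperture":0.6,"d":[0,0,-0.004],"rot":[0,0,-8]},{"aperture":0.6,"d":[0,0,-0.007],"rot":[0,0,-16]},{"aperture":0.6,"d":[0,0,-0.011],"rot":[0,0,-24]},{"aperture":0.6,"d":[0,0,-0.014],"rot":[0,0,-32]},{"aperture":0.6,"d":[0,0,-0.018],"rot":[0,0,-40]},{"aperture":0.6,"d":[0,0,-0.021],"rot":[0,0,-48]},{"aperture":0.6,"d":[0,0,-0.025],"rot":[0,0,-56]},{"aperture":0.6,"d":[0,0,-0.028],"rot":[0,0,-64]}]'
python3 - <<'E'
from fit import *
from station import r
R,o=bedpose(.7235,-.070,-.001,.346); st=r.sense()
print(st["joints"].round(1),((st["tcp_pos"]-o)@R).round(4),(R.T@st["wrist_force"]).round(2),(R.T@st["moment"]).round(3))
E
```

```text
time_s: 4.0
tcp_pos: [0.6871, -0.0845, 0.1575]
ee_rot: [[-0.765, -0.436, 0.473], [-0.41, 0.897, 0.164], [-0.496, -0.069, -0.866]]
wrist_force: [1.3, -3.0, -1.2]
gripper_width: 0.681
gripper_force: 30.0
[  1.9  21.3 -10.8 -17.1 -30.1 -52.2] [ 0.0229 -0.0013  0.1179] [-0.42 -3.27 -1.14] [-1.363  1.097 -0.167]
```

```bash
python3 steer.py '[{"aperture":0.6,"d":[0,0,-0.004],"rot":[0,0,-8]},{"aperture":0.6,"d":[0,0,-0.007],"rot":[0,0,-16]},{"aperture":0.6,"d":[0,0,-0.011],"rot":[0,0,-24]},{"aperture":0.6,"d":[0,0,-0.014],"rot":[0,0,-32]},{"aperture":0.6,"d":[0,0,-0.018],"rot":[0,0,-40]},{"aperture":0.6,"d":[0,0,-0.021],"rot":[0,0,-48]},{"aperture":0.6,"d":[0,0,-0.025],"rot":[0,0,-56]},{"aperture":0.6,"d":[0,0,-0.028],"rot":[0,0,-64]}]' | grep -E "force|width"
python3 steer.py '[{"aperture":0.6,"d":[0,0,-0.004],"rot":[0,0,-8]},{"aperture":0.6,"d":[0,0,-0.007],"rot":[0,0,-16]},{"aperture":0.6,"d":[0,0,-0.011],"rot":[0,0,-24]},{"aperture":0.6,"d":[0,0,-0.014],"rot":[0,0,-32]},{"aperture":0.6,"d":[0,0,-0.018],"rot":[0,0,-40]},{"aperture":0.6,"d":[0,0,-0.021],"rot":[0,0,-48]},{"aperture":0.6,"d":[0,0,-0.025],"rot":[0,0,-56]},{"aperture":0.6,"d":[0,0,-0.028],"rot":[0,0,-64]}]'| grep -E "force|width"
python3 steer.py '[{"aperture":0.6,"d":[0,0,-0.004],"rot":[0,0,-8]},{"aperture":0.6,"d":[0,0,-0.007],"rot":[0,0,-16]},{"aperture":0.6,"d":[0,0,-0.011],"rot":[0,0,-24]},{"aperture":0.6,"d":[0,0,-0.014],"rot":[0,0,-32]},{"aperture":0.6,"d":[0,0,-0.018],"rot":[0,0,-40]},{"aperture":0.6,"d":[0,0,-0.021],"rot":[0,0,-48]},{"aperture":0.6,"d":[0,0,-0.021],"rot":[0,0,-48]}]'
python3 - <<'E'
from fit import *
from station import r
R,o=bedpose(.7235,-.070,-.001,.346); st=r.sense()
print(st["joints"].round(1),((st["tcp_pos"]-o)@R).round(4),(R.T@st["wrist_force"]).round(2),(R.T@st["moment"]).round(3))
E
```

```text
wrist_force: [4.4, -2.3, -1.7]
gripper_width: 0.68
gripper_force: 30.0
wrist_force: [3.8, 1.9, 0.4]
gripper_width: 0.676
gripper_force: 30.0
time_s: 6.3
tcp_pos: [0.6839, -0.0837, 0.165]
ee_rot: [[0.795, 0.379, 0.473], [0.342, -0.925, 0.166], [0.501, 0.03, -0.865]]
wrist_force: [3.1, 3.9, 2.3]
gripper_width: 0.68
gripper_force: 30.0
[  1.9  20.5 -10.8 -17.  -30.8 123.3] [0.0242 0.0005 0.1257] [ 4.83  2.61 -0.12] [1.057 0.17  0.133]
```

Scaled: -0.085 m is -0.85, -0.07 m is -0.7.

```bash
python3 steer.py '[{"aperture":0.8},{"aperture":1},{"aperture":1},{"aperture":1,"d":[0,0,-0.2]},{"aperture":1,"d":[0,0,-0.5]},{"aperture":1,"d":[0,0,-0.7]},{"aperture":1,"d":[0,0,-0.85]},{"aperture":1,"d":[0,0,-0.85]}]'
python3 - <<'E'
from fit import *
from station import r
R,o=bedpose(.7235,-.070,-.001,.346); st=r.sense()
print(st["joints"].round(1),((st["tcp_pos"]-o)@R).round(4),(R.T@st["wrist_force"]).round(2))
print("push above",rel(st,o+R@[.0225,.172,.11],tool(R,90)))
s=r.capture("scene"); np.savez("/tmp/scene1.npz",**s); b=cloud(s,(195,125,270,215)); 
R2,o2=bedpose(.721,-.0706,-.001,.3435)
p=(b-o2)@R2; q=p[(abs(p[:,0]-.0225)<.06)&(abs(p[:,1])<.06)&(p[:,2]>.03)&(p[:,2]<.17)]
for h in np.arange(.034,.054,.002): print(h.round(3),np.log1p((np.clip(sdf(q,89.1,h*1e3),-.02,.02)*1e3/1.5)**2).mean().round(4),end="; ")
q=p[(abs(p[:,0]-.0225)<.018)&(abs(p[:,1]+.02)<.12)]
E
```

```text
time_s: 7.1
tcp_pos: [0.6428, -0.0992, 0.2398]
ee_rot: [[0.795, 0.378, 0.474], [0.341, -0.925, 0.165], [0.501, 0.031, -0.865]]
wrist_force: [0.8, -0.4, 0.1]
gripper_width: 0.998
gripper_force: 0.0
[  0.5  12.9 -10.7 -14.9 -38.6 121.5] [ 2.350e-02 -1.000e-04  2.125e-01] [ 0.58 -0.65 -0.18]
push above ([0.0076, -0.1725, 0.1015], [0.17, -0.36, 92.95])
0.034 2.0614; 0.036 1.8935; 0.038 1.7171; 0.04 1.5253; 0.042 1.3095; 0.044 1.1056; 0.046 0.9779; 0.048 0.9224; 0.05 0.9298; 0.052 1.0004;
```

Scaled: -0.172 m is -1.72, -0.16 m is -1.6.

```bash
python3 steer.py '[{"aperture":0.5,"d":[0.01,-0.15,0],"rot":[0,0,8]},{"aperture":0,"d":[0.02,-0.35,0],"rot":[0,0,16.5]},{"aperture":0,"d":[0.03,-0.6,0],"rot":[0,0,25]},{"aperture":0,"d":[0.04,-0.85,0],"rot":[0,0,33]},{"aperture":0,"d":[0.05,-1.1,0],"rot":[0,0,41.5]},{"aperture":0,"d":[0.06,-1.35,0],"rot":[0,0,50]},{"aperture":0,"d":[0.07,-1.6,0],"rot":[0,0,58]},{"aperture":0,"d":[0.07,-1.72,0],"rot":[0,0,66]}]'
python3 - <<'E'
from fit import *
from station import r
R,o=bedpose(.7235,-.070,-.001,.346); st=r.sense()
print(st["joints"].round(1),((st["tcp_pos"]-o)@R).round(4))
print("push above",rel(st,o+R@[.0225,.172,.06],tool(R,90)))
E
```

```text
time_s: 7.95
tcp_pos: [0.5824, 0.0635, 0.234]
ee_rot: [[0.698, -0.542, 0.468], [-0.672, -0.722, 0.165], [0.248, -0.43, -0.868]]
wrist_force: [0.0, -0.2, -0.5]
gripper_width: 0.355
gripper_force: 0.0
[ 23.    5.2 -28.2   3.9 -27.   23.5] [0.0193 0.1735 0.2082]
push above ([0.0027, -0.0029, 0.1482], [0.3, -0.13, 29.7])
```

Scaled: 0.145 m is 1.45, 0.12 m is 1.2.

```bash
python3 steer.py '[{"aperture":0,"d":[0,0,0.1],"rot":[0,0,8]},{"aperture":0,"d":[0.01,-0.01,0.3],"rot":[0,0,16]},{"aperture":0,"d":[0.02,-0.02,0.6],"rot":[0,0,24]},{"aperture":0,"d":[0.02,-0.03,0.9],"rot":[0,0,28.5]},{"aperture":0,"d":[0.02,-0.03,1.2],"rot":[0,0,28.5]},{"aperture":0,"d":[0.02,-0.03,1.45],"rot":[0,0,28.5]},{"aperture":0,"d":[0.02,-0.03,1.45],"rot":[0,0,28.5]},{"aperture":0,"d":[0.02,-0.03,1.45],"rot":[0,0,28.5]}]'
python3 - <<'E'
from fit import *
from station import r
R,o=bedpose(.7235,-.070,-.001,.346); st=r.sense()
print(st["joints"].round(1),((st["tcp_pos"]-o)@R).round(4))
print("push",rel(st,o+R@[.0225,.172,.01],tool(R,90)))
c=r.capture("scene");cv2.imwrite("pics/s3.png",cv2.resize(c["pixels"][90:230,150:330,::-1],None,fx=4,fy=4))
E
```

```text
time_s: 8.75
tcp_pos: [0.6541, 0.087, 0.1102]
ee_rot: [[0.358, -0.808, 0.468], [-0.933, -0.319, 0.164], [0.017, -0.496, -0.868]]
wrist_force: [0.7, -0.4, 0.8]
gripper_width: 0.007
gripper_force: 0.0
[ 22.1  20.9 -29.7   8.1  -9.7  -8.5] [0.0226 0.1712 0.0634]
push ([-0.001, -0.0001, 0.0534], [0.27, -0.24, 1.49])
```

View pics/s3.png

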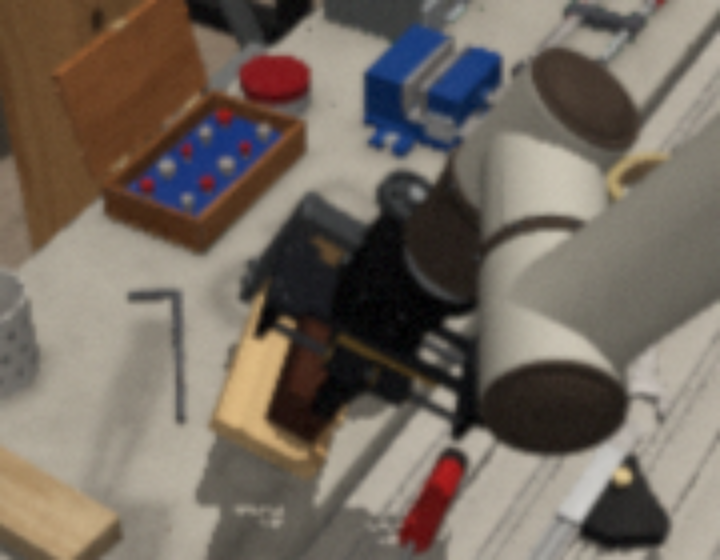

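The picture shows the shut gripper just left of the piece's end, over the bed at about (340,380). The wrist is at its j5 limit, so I'll tilt the tool 18° towards vertical about the bed's y. The contact face stays flat.

```bash
cat >> fit.py <<'E'
def ptool(R,a=18): return Rot.from_rotvec(np.radians(a)*R[:,1]).as_matrix()@tool(R,90)
E
python3 - <<'E'
from fit import *
from station import r
R,o=bedpose(.7235,-.070,-.001,.346); st=r.sense()
print("at height",rel(st,o+R@[.020,.173,.064],ptool(R)))
print("down",rel(st,o+R@[.020,.173,.014],ptool(R)))
E
```

```text
at height ([-0.0019, 0.0037, 0.0004], [-17.87, -0.47, 1.44])
down ([-0.0021, 0.0036, 0.0504], [-17.87, -0.47, 1.44])
```

Scaled: 0.048 m is 0.48, 0.042 m is 0.42.

```bash
python3 steer.py '[{"aperture":0,"d":[-0.01,0.01,0],"rot":[-6,0,0.5]},{"aperture":0,"d":[-0.02,0.02,0],"rot":[-12,0,1]},{"aperture":0,"d":[-0.02,0.036,0],"rot":[-18,-0.4,1.4]},{"aperture":0,"d":[-0.02,0.036,0.15],"rot":[-18,-0.4,1.4]},{"aperture":0,"d":[-0.02,0.036,0.3],"rot":[-18,-0.4,1.4]},{"aperture":0,"d":[-0.02,0.036,0.42],"rot":[-18,-0.4,1.4]},{"aperture":0,"d":[-0.02,0.036,0.48],"rot":[-18,-0.4,1.4]},{"aperture":0,"d":[-0.02,0.036,0.48],"rot":[-18,-0.4,1.4]}]'
python3 - <<'E'
from fit import *
from station import r
R,o=bedpose(.7235,-.070,-.001,.346); st=r.sense()
print(st["joints"].round(1),((st["tcp_pos"]-o)@R).round(4),(R.T@st["wrist_force"]).round(2))
print("start",rel(st,o+R@[.020,.173,.014],ptool(R)))
print("home",rel(st,o+R@[.020,.0895,.014],ptool(R)))
E
```

```text
time_s: 9.6
tcp_pos: [0.6726, 0.0953, 0.0666]
ee_rot: [[0.339, -0.921, 0.192], [-0.941, -0.332, 0.068], [0.001, -0.204, -0.979]]
wrist_force: [0.6, -0.2, -0.3]
gripper_width: 0.006
gripper_force: 0.0
[ 21.9  30.2 -12.2   0.9 -35.9  -2.7] [0.0184 0.1728 0.0155] [ 0.31 -0.41 -0.53]
start ([-0.0002, -0.002, 0.0009], [0.25, -0.08, 0.02])
home ([0.0833, -0.002, 0.001], [0.25, -0.08, 0.02])
```

```bash
python3 steer.py '[{"aperture":0,"d":[0.05,-0.02,0.01]},{"aperture":0,"d":[0.1,-0.02,0.01]},{"aperture":0,"d":[0.18,-0.02,0.01]},{"aperture":0,"d":[0.28,-0.02,0.01]},{"aperture":0,"d":[0.38,-0.02,0.01]},{"aperture":0,"d":[0.48,-0.02,0.01]},{"aperture":0,"d":[0.58,-0.02,0.01]},{"aperture":0,"d":[0.66,-0.02,0.01]}]'
python3 - <<'E'
from fit import *
from station import r
R,o=bedpose(.7235,-.070,-.001,.346); st=r.sense()
print(st["joints"].round(1),((st["tcp_pos"]-o)@R).round(4),(R.T@st["wrist_force"]).round(2))
print("home",rel(st,o+R@[.020,.0895,.014],ptool(R)))
c=r.capture("top");cv2.imwrite("pics/t3.png",cv2.resize(c["pixels"][110:210,200:340,::-1],None,fx=5,fy=5))
E
```

```text
time_s: 10.4
tcp_pos: [0.6985, 0.0335, 0.0685]
ee_rot: [[0.339, -0.92, 0.195], [-0.941, -0.332, 0.069], [0.001, -0.207, -0.978]]
wrist_force: [0.2, 2.4, 2.1]
gripper_width: 0.008
gripper_force: 1.4
[ 15.6  31.7  -8.1  -1.3 -38.2   5.1] [0.0223 0.1058 0.0154] [1.93 2.17 1.32]
home ([0.0163, 0.0018, 0.0021], [0.04, -0.08, -0.0])
```

View pics/t3.png

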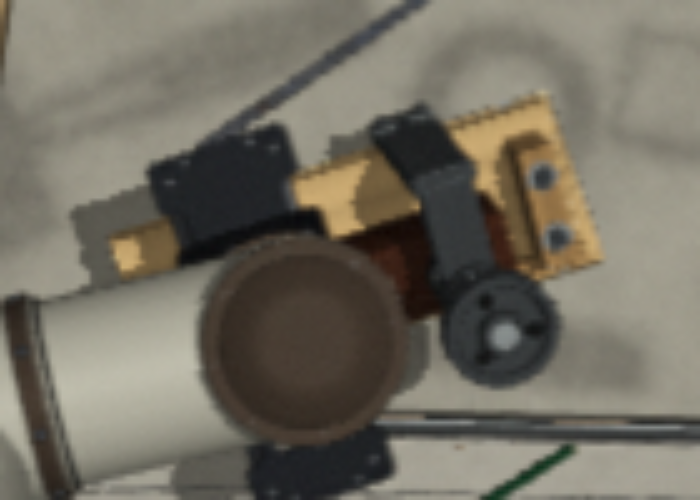

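The picture shows the piece under the pad, with its right end at about (510,230) and about 15 mm short of the stop. I'll push on slowly.

```bash
python3 steer.py '[{"aperture":0,"d":[0.04,0.01,0.01]},{"aperture":0,"d":[0.08,0.02,0.01]},{"aperture":0,"d":[0.11,0.02,0.01]},{"aperture":0,"d":[0.13,0.02,0.01]},{"aperture":0,"d":[0.15,0.02,0.01]},{"aperture":0,"d":[0.16,0.02,0.01]}]'
python3 - <<'E'
from fit import *
from station import r
R,o=bedpose(.7235,-.070,-.001,.346); st=r.sense()
print(((st["tcp_pos"]-o)@R).round(4),(R.T@st["wrist_force"]).round(2))
E
```

```text
time_s: 11.05
tcp_pos: [0.702, 0.0187, 0.0668]
ee_rot: [[0.339, -0.92, 0.195], [-0.941, -0.332, 0.069], [0.001, -0.207, -0.978]]
wrist_force: [0.5, 2.4, 1.4]
gripper_width: 0.008
gripper_force: 1.1
[0.0199 0.0908 0.0148] [1.79 2.09 0.62]
```

Scaled: 0.003 m is 0.03, 0.002 m is 0.02.

```bash
python3 steer.py '[{"aperture":0,"d":[0.01,0,0]},{"aperture":0,"d":[0.02,0,0]},{"aperture":0,"d":[0.03,0,0]}]'|grep force;  python3 - <<'E'
from fit import *
from station import r
R,o=bedpose(.7235,-.070,-.001,.346); st=r.sense()
print(((st["tcp_pos"]-o)@R).round(4),(R.T@st["wrist_force"]).round(2))
E
```

```text
wrist_force: [-4.3, 12.7, 3.6]
gripper_force: 6.7
[0.0199 0.0902 0.0149] [ 2.01 13.45  2.94]
```

Stop contact is felt at 13 N, at the expected y. I'll back off and check.

```bash
python3 steer.py '[{"aperture":0,"d":[-0.08,0,0]},{"aperture":0,"d":[-0.25,0,-0.1]},{"aperture":0,"d":[-0.45,0,-0.4]},{"aperture":0,"d":[-0.55,0,-0.8]},{"aperture":0,"d":[-0.55,0,-1.2]},{"aperture":0,"d":[-0.55,0,-1.6]},{"aperture":0,"d":[-0.55,0,-1.85]},{"aperture":0,"d":[-0.55,0,-1.85]}]'
python3 - <<'E'
from fit import *
from station import r
R,o=bedpose(.7235,-.070,-.001,.346); st=r.sense()
print(st["joints"].round(1),((st["tcp_pos"]-o)@R).round(4))
for a in(183,153): print("above wheel",a,rel(st,o+R@[.0228,0,.205],tool(R,a)))
for n,bb in(("top",(215,120,330,195)),("scene",(195,125,270,215))):
  c=r.capture(n); np.savez(f"/tmp/{n}2.npz",**c); P=cloud(c,bb)
  x0=[.7266,-.0705,-.0021,.3451] if n=="top" else [.7209,-.0706,-.001,.3431]
  Rr,oo=bedpose(*x0); p=(P-oo)@Rr
  m=(p[:,1]>.025)&(p[:,1]<.1)&(p[:,0]>.006)&(p[:,0]<.04)&(p[:,2]>.03)&(p[:,2]<.06); print(n,"top z",np.median(p[m][:,2]).round(4),m.sum(),"yend",np.percentile(p[m][:,1],[50,98]).round(3))
  cv2.imwrite(f"pics/{n}4.png",cv2.resize(c["pixels"][bb[1]-10:bb[3]+15,bb[0]-15:bb[2]+10,::-1],None,fx=5,fy=5))
E
```

```text
time_s: 12.15
tcp_pos: [0.6493, 0.0544, 0.2531]
ee_rot: [[0.339, -0.919, 0.203], [-0.941, -0.332, 0.069], [0.004, -0.215, -0.977]]
wrist_force: [0.3, 0.1, -0.0]
gripper_width: 0.004
gripper_force: 0.0
[ 19.   17.6  -2.8   0.  -57.2   0.8] [0.0806 0.1422 0.1949]
above wheel 183 ([0.1421, 0.0583, 0.0084], [13.71, 14.13, -92.11])
above wheel 153 ([0.1421, 0.0583, 0.0084], [15.9, 9.51, -62.4])
top top z 0.0446 208 yend [0.05  0.077]
scene top z 0.0449 145 yend [0.061 0.082]
```

View pics/scene4.png

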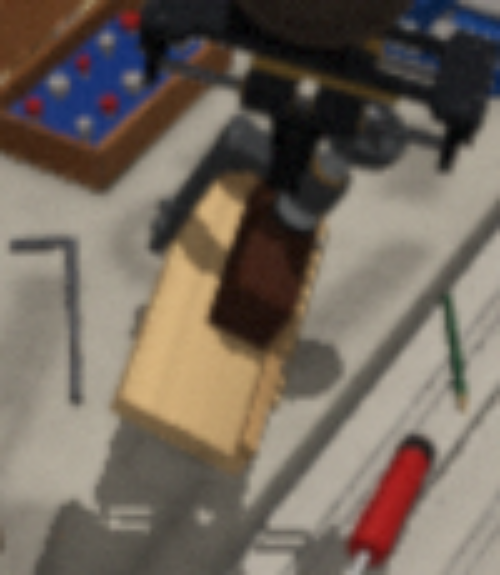

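View pics/top4.png

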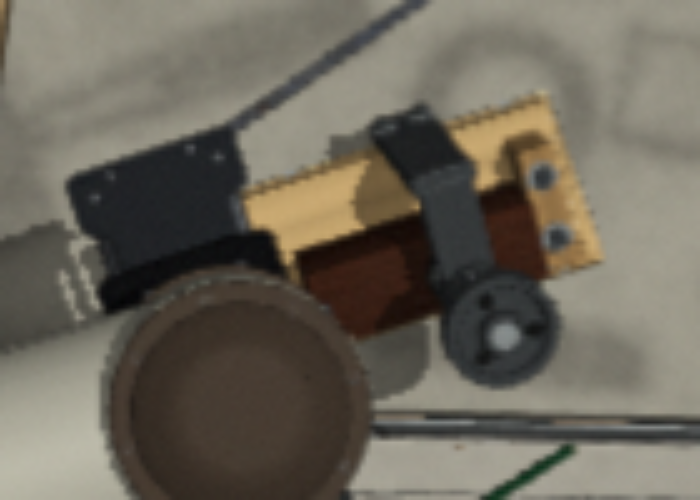

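The top view shows the piece's right end flush against the stop at (540,230), with its low edge parallel to the lip. Its top measures 44.7 mm and its left end about 80 mm, so it is home. Next I go over the wheel.

```bash
python3 steer.py '[{"aperture":0.5,"d":[0.2,0.06,0.01],"rot":[3,0,0]},{"aperture":1,"d":[0.5,0.18,0.03],"rot":[7,0,0]},{"aperture":1,"d":[0.8,0.3,0.05],"rot":[11,0,0]},{"aperture":1,"d":[1.1,0.44,0.06],"rot":[15,0,0]},{"aperture":1,"d":[1.35,0.55,0.08],"rot":[18,0,0]},{"aperture":1,"d":[1.42,0.58,0.08],"rot":[18,0,0]},{"aperture":1,"d":[1.42,0.58,0.08],"rot":[18,0,0]},{"aperture":1,"d":[1.42,0.58,0.08],"rot":[18,0,0]}]'
python3 - <<'E'
from fit import *
from station import r
R,o=bedpose(.7235,-.070,-.001,.346); st=r.sense()
print(st["joints"].round(1),((st["tcp_pos"]-o)@R).round(4))
print("wheel",rel(st,o+R@[.0228,0,.1257],tool(R,90)))
E
```

```text
time_s: 13.05
tcp_pos: [0.6446, -0.097, 0.2272]
ee_rot: [[0.34, -0.816, 0.468], [-0.941, -0.295, 0.168], [0.001, -0.497, -0.868]]
wrist_force: [0.5, -0.3, 0.1]
gripper_width: 0.65
gripper_force: 0.0
[  0.6  13.8 -11.1 -15.4 -37.7  29.2] [0.0193 0.0013 0.2004]
wheel ([0.0013, -0.0037, 0.0746], [0.19, -0.04, 0.05])
```

Scaled: 0.073 m is 0.73, 0.067 m is 0.67.

```bash
python3 steer.py '[{"aperture":1,"d":[0.01,-0.03,0]},{"aperture":1,"d":[0.01,-0.03,0]},{"aperture":1,"d":[0.01,-0.03,0]},{"aperture":1,"d":[0.01,-0.03,0.25]},{"aperture":1,"d":[0.01,-0.03,0.5]},{"aperture":1,"d":[0.01,-0.03,0.67]},{"aperture":1,"d":[0.01,-0.03,0.73]},{"aperture":1,"d":[0.01,-0.03,0.73]}]'
cat > st.py <<'E'
from fit import *
from station import r
R,o=bedpose(.7235,-.070,-.001,.346); st=r.sense(); z=st["ee_rot"][:,2]; 
y=R.T@st["ee_rot"][:,1]; 
print("ang",np.degrees(np.arctan2(-y[0],y[1])).round(1),"j6",st["joints"][5].round(1),"bed",((st["tcp_pos"]-o)@R*1e3).round(1),"F",(R.T@st["wrist_force"]).round(1),"mz",(-z@st["moment"]).round(3),"M",(R.T@st["moment"]).round(2),"eff6",st["effort"][5].round(3))
E
python3 st.py
```

```text
time_s: 13.85
tcp_pos: [0.6816, -0.0848, 0.1653]
ee_rot: [[0.34, -0.816, 0.468], [-0.94, -0.295, 0.168], [0.001, -0.497, -0.867]]
wrist_force: [0.4, 0.7, 0.7]
gripper_width: 0.996
gripper_force: 0.0
ang 90.1 j6 30.7 bed [ 22.2   0.3 127.3] F [0.9 0.6 0.2] mz 0.013 M [0.09 1.16 0.01] eff6 0.048
```

```bash
python3 steer.py '[{"aperture":1,"rot":[0,0,-8]},{"aperture":1,"rot":[0,0,-16]},{"aperture":1,"rot":[0,0,-24]},{"aperture":1,"rot":[0,0,-24]}]'>/dev/null; python3 st.py
python3 steer.py '[{"aperture":1,"rot":[0,0,-8]},{"aperture":1,"rot":[0,0,-16]},{"aperture":1,"rot":[0,0,-24]},{"aperture":1,"rot":[0,0,-24]}]'>/dev/null; python3 st.py
python3 steer.py '[{"aperture":1,"rot":[0,0,-8]},{"aperture":1,"rot":[0,0,-16]},{"aperture":1,"rot":[0,0,-24]},{"aperture":1,"rot":[0,0,-24]}]'>/dev/null; python3 st.py
python3 steer.py '[{"aperture":1,"rot":[0,0,-8]},{"aperture":1,"rot":[0,0,-16]},{"aperture":1,"rot":[0,0,-22]},{"aperture":1,"rot":[0,0,-22]},{"aperture":1,"rot":[0,0,-22]}]'>/dev/null; python3 st.py
```

```text
ang 114.1 j6 54.7 bed [ 23.7  -0.4 129.6] F [ 0.   0.5 -0.2] mz -0.039 M [ 0.02  1.17 -0.04] eff6 0.55
ang 137.9 j6 78.5 bed [ 23.2  -0.2 129.1] F [ 0.5 -0.2 -0.6] mz -0.038 M [-0.01  1.11 -0.04] eff6 0.528
ang 161.8 j6 102.4 bed [ 22.9  -0.2 128.8] F [-0.7  0.1 -0.4] mz 0.057 M [-0.03  1.21  0.05] eff6 0.506
ang -176.3 j6 124.4 bed [ 2.270e+01 -1.000e-01  1.285e+02] F [-0.5  0.1 -0.5] mz 0.074 M [-0.09  1.22  0.07] eff6 -0.023
```

Units first: shifts go in units of 100 mm. So 0.0025 m is 0.025.

```bash
python3 steer.py '[{"aperture":1,"d":[0,0,0.025]},{"aperture":0.75,"d":[0,0,0.025]},{"aperture":0.6,"d":[0,0,0.025]},{"aperture":0.6,"d":[0,0,0.025]},{"aperture":0.6,"d":[0,0,0.025]},{"aperture":0.6,"d":[0,0,0.025]}]'|grep -E "width|force"; python3 st.py
python3 steer.py '[{"aperture":0.6,"d":[0,0,0.002],"rot":[0,0,5]},{"aperture":0.6,"d":[0,0,0.004],"rot":[0,0,10]},{"aperture":0.6,"d":[0,0,0.007],"rot":[0,0,15]},{"aperture":0.6,"d":[0,0,0.009],"rot":[0,0,20]}]'>/dev/null; python3 st.py
python3 steer.py '[{"aperture":0.6,"d":[0,0,0.002],"rot":[0,0,5]}]'>/dev/null; python3 st.py
python3 steer.py '[{"aperture":0.6,"d":[0,0,0.002],"rot":[0,0,5]}]'>/dev/null; python3 st.py
python3 steer.py '[{"aperture":0.6,"d":[0,0,0.003],"rot":[0,0,5]}]'>/dev/null; python3 st.py
python3 steer.py '[{"aperture":0.6,"d":[0,0,0.002],"rot":[0,0,5]}]'>/dev/null; python3 st.py
python3 steer.py '[{"aperture":0.6,"d":[0,0,0.002],"rot":[0,0,5]}]'>/dev/null; python3 st.py
```

```text
wrist_force: [1.0, -0.2, 0.2]
gripper_width: 0.679
gripper_force: 30.0
ang -176.0 j6 124.7 bed [ 22.7  -0.2 125.8] F [ 0.9 -0.6 -0.3] mz 0.048 M [-0.24  1.18  0.05] eff6 -0.015
ang 163.9 j6 104.6 bed [ 22.8   0.2 124.9] F [-0.2  1.6  0.1] mz 0.164 M [0.53 1.03 0.16] eff6 0.437
ang 158.9 j6 99.6 bed [ 22.9   0.4 124.7] F [-0.4  1.4 -1.2] mz 0.156 M [0.63 0.96 0.15] eff6 0.44
ang 153.9 j6 94.6 bed [ 23.    0.4 124.5] F [ 0.5  0.7 -0. ] mz 0.169 M [0.72 0.81 0.17] eff6 0.443
ang 148.9 j6 89.6 bed [ 23.1   0.5 124.2] F [0.7 2.1 1.6] mz 0.152 M [0.8  0.78 0.15] eff6 0.448
ang 143.9 j6 84.6 bed [ 23.3   0.6 124. ] F [ 1.4  1.3 -0.3] mz 0.16 M [0.91 0.65 0.16] eff6 0.45
ang 138.9 j6 79.6 bed [ 23.4   0.6 123.8] F [ 1.8  2.  -0.4] mz 0.128 M [0.91 0.53 0.13] eff6 0.453
```

Scaled: 0.0002 m is 0.002.

```bash
python3 steer.py '[{"aperture":0.6,"d":[0,0,0.002],"rot":[0,0,5]}]'>/dev/null; python3 st.py
python3 steer.py '[{"aperture":0.6,"d":[0,0,0.002],"rot":[0,0,5]}]'>/dev/null; python3 st.py
python3 steer.py '[{"aperture":0.6,"d":[0,0,0.002],"rot":[0,0,5]}]'>/dev/null; python3 st.py
python3 steer.py '[{"aperture":0.6,"d":[0,0,0.003],"rot":[0,0,5]}]'>/dev/null; python3 st.py
```

```text
ang 133.9 j6 74.6 bed [ 23.5   0.6 123.6] F [ 1.6  3.  -0.4] mz 0.109 M [0.94 0.45 0.11] eff6 0.456
ang 128.9 j6 69.6 bed [ 23.7   0.6 123.4] F [ 2.1  3.  -2.5] mz 0.123 M [0.92 0.4  0.12] eff6 0.459
ang 123.9 j6 64.6 bed [ 23.9   0.6 123.2] F [ 2.   2.8 -1.4] mz 0.155 M [0.94 0.3  0.16] eff6 0.462
ang 118.9 j6 59.6 bed [ 24.    0.5 122.9] F [ 1.7  1.8 -0.3] mz 0.109 M [0.9  0.29 0.11] eff6 0.467
```

```bash
python3 steer.py '[{"aperture":0.6,"d":[0,0,0.002],"rot":[0,0,5]}]'>/dev/null; python3 st.py
python3 steer.py '[{"aperture":0.6,"d":[0,0,0.002],"rot":[0,0,5]}]'>/dev/null; python3 st.py
python3 steer.py '[{"aperture":0.6,"d":[0,0,0.002],"rot":[0,0,5]}]'>/dev/null; python3 st.py
python3 steer.py '[{"aperture":0.6,"d":[0,0,0.003],"rot":[0,0,5]}]'>/dev/null; python3 st.py
```

```text
ang 113.9 j6 54.6 bed [ 24.1   0.5 122.7] F [ 1.9  2.2 -1.2] mz 0.113 M [0.86 0.22 0.11] eff6 0.468
ang 108.9 j6 49.6 bed [ 24.2   0.5 122.5] F [ 1.2  2.4 -1.4] mz 0.123 M [0.77 0.17 0.12] eff6 0.471
ang 103.9 j6 44.6 bed [ 24.3   0.4 122.3] F [ 1.9  2.4 -1.9] mz 0.108 M [0.75 0.15 0.11] eff6 0.473
ang 98.9 j6 39.7 bed [ 24.4   0.3 122. ] F [ 1.7  1.2 -0.9] mz 0.07 M [0.67 0.21 0.07] eff6 0.477
```

Scaled: 0.0002 m is 0.002.

```bash
python3 steer.py '[{"aperture":0.6,"d":[0,0,0.002],"rot":[0,0,5]}]'>/dev/null; python3 st.py
python3 steer.py '[{"aperture":0.6,"d":[0,0,0.002],"rot":[0,0,5]}]'>/dev/null; python3 st.py
python3 steer.py '[{"aperture":0.6,"d":[0,0,0.002],"rot":[0,0,5]}]'>/dev/null; python3 st.py
python3 steer.py '[{"aperture":0.6,"d":[0,0,0.003],"rot":[0,0,5]}]'>/dev/null; python3 st.py
python3 - <<'E'
from fit import *
from station import r
c=r.capture("scene"); np.savez("/tmp/s5.npz",**c); cv2.imwrite("pics/s5.png",cv2.resize(c["pixels"][110:210,190:290,::-1],None,fx=6,fy=6,interpolation=cv2.INTER_CUBIC))
E
```

```text
ang 93.9 j6 34.7 bed [ 24.5   0.3 121.8] F [ 1.9  1.9 -1.9] mz 0.133 M [0.61 0.02 0.13] eff6 0.478
ang 88.9 j6 29.7 bed [ 24.6   0.2 121.6] F [ 1.9  2.9 -2.1] mz 0.075 M [0.54 0.03 0.08] eff6 0.479
ang 83.9 j6 24.7 bed [ 24.6   0.2 121.4] F [ 2.9  1.1 -2.7] mz 0.107 M [0.47 0.1  0.11] eff6 0.48
ang 78.9 j6 19.7 bed [2.470e+01 1.000e-01 1.212e+02] F [ 2.2  2.8 -1.2] mz 0.089 M [0.49 0.06 0.09] eff6 0.476
```

View pics/s5.png

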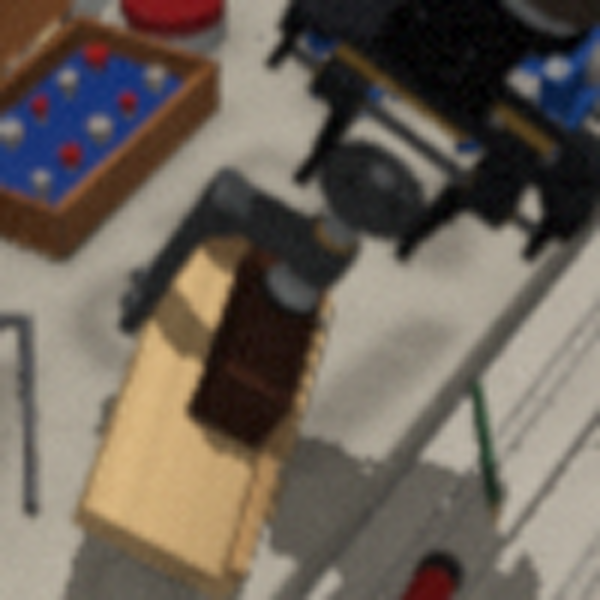

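The picture shows the fingers on the wheel's rim at (320,160) and (410,235), and the pad close over the piece's top at (295,290). I'll compare the pad height in the stored clouds.

Run:
```python
from fit import *
R,o=bedpose(.7209,-.0706,-.001,.3431)
for f in("scene0","scene1","scene2","s5"):
    c=dict(np.load(f"/tmp/{f}.npz")); p=(cloud(c,(195,115,275,215))-o)@R
    rr=np.hypot(p[:,0]-.0225,p[:,1])
    q=p[(rr<.026)&(p[:,2]>.036)&(p[:,2]<.074)&(p[:,1]>-.03)]
    w=p[(rr<.024)&(p[:,2]>.11)&(p[:,2]<.17)]
    py=89 if f in("scene0","scene1") else 15
    hs=np.arange(34,54,.25); L=[np.log1p((np.clip(np.min([box(q,(0,py-65,0),(45,py+65,45)),cyl(q,18,h,h+14),cyl(q,9,h+14,h+88),cyl(q,18,72,100),box(q,(16,-15,76),(94,15,92))],axis=0),-.02,.02)*1e3)**2).mean() for h in hs]
    print(f,len(q),"pad h",hs[np.argmin(L)],min(L).round(2),"wheel disc z",len(w),np.percentile(w[:,2]*1e3,[25,50,75]).round(1) if len(w) else None)
```

```text
scene0 74 pad h 38.0 1.16 wheel disc z 102 [137.2 139.8 143.3]
scene1 58 pad h 47.25 1.15 wheel disc z 113 [146.7 149.2 153.5]
scene2 102 pad h 47.0 1.08 wheel disc z 55 [118.7 148.4 152.2]
s5 109 pad h 44.5 1.19 wheel disc z 112 [142.3 145.2 150.2]
```

```bash
cat > av.py <<'E'
from fit import *
from station import r
v=[];e=[]
for i in range(8):
    r.capture("top"); st=r.sense(); v.append(-st["ee_rot"][:,2]@st["moment"]); e.append(st["effort"][5])
print("t",st["time_s"],"j6",st["joints"][5].round(2),"mz",np.mean(v).round(4),"sd",np.std(v).round(4),"eff",np.mean(e).round(3))
E
python3 av.py
python3 steer.py '[{"aperture":0.6,"d":[0,0,0.002],"rot":[0,0,4]},{"aperture":0.6,"d":[0,0,0.003],"rot":[0,0,7]}]'>/dev/null; python3 st.py; python3 av.py
python3 steer.py '[{"aperture":0.6,"d":[0,0,0.001],"rot":[0,0,3]}]'>/dev/null; python3 st.py; python3 av.py
```

```text
t 18.7 j6 19.94 mz -0.1528 sd 0.0248 eff 0.112
ang 72.1 j6 12.9 bed [ 24.6  -0.2 120.9] F [ 3.8  1.8 -3. ] mz 0.105 M [ 0.49 -0.57  0.11] eff6 0.185
t 19.3 j6 12.95 mz -0.0969 sd 0.0283 eff 0.071
ang 69.1 j6 9.9 bed [ 24.6  -0.2 120.8] F [ 4.6  1.2 -3.5] mz 0.101 M [ 0.38 -0.59  0.1 ] eff6 0.369
t 19.8 j6 9.95 mz -0.0781 sd 0.0472 eff 0.063
```

```bash
for i in 1; do python3 steer.py '[{"aperture":0.6,"d":[0,0,0.002],"rot":[0,0,4]}]'>/dev/null; python3 st.py
python3 steer.py '[{"aperture":0.6,"d":[0,0,0.002],"rot":[0,0,4]}]'>/dev/null; python3 st.py
python3 steer.py '[{"aperture":0.6,"d":[0,0,0.001],"rot":[0,0,4]}]'>/dev/null; python3 st.py; done
```

```text
ang 65.1 j6 5.9 bed [ 24.6  -0.3 120.6] F [ 4.3  0.7 -3.4] mz 0.103 M [ 0.38 -0.56  0.11] eff6 0.528
ang 61.1 j6 1.9 bed [ 24.7  -0.3 120.5] F [ 4.1  1.1 -2.7] mz 0.146 M [ 0.34 -0.48  0.15] eff6 0.326
ang 57.1 j6 -2.1 bed [ 24.6  -0.4 120.3] F [ 4.7  1.2 -4.2] mz 0.152 M [ 0.21 -0.54  0.15] eff6 0.306
```

```bash
python3 steer.py '[{"aperture":0.8},{"aperture":1},{"aperture":1},{"aperture":1}]'>/dev/null; python3 st.py; python3 av.py
python3 steer.py '[{"aperture":1,"rot":[0,0,-8]},{"aperture":1,"rot":[0,0,-16]},{"aperture":1,"rot":[0,0,-24]},{"aperture":1,"rot":[0,0,-32]},{"aperture":1,"rot":[0,0,-32]},{"aperture":1,"rot":[0,0,-32]}]'>/dev/null;  python3 av.py
python3 steer.py '[{"aperture":1,"rot":[0,0,-8]},{"aperture":1,"rot":[0,0,-16]},{"aperture":1,"rot":[0,0,-24]},{"aperture":1,"rot":[0,0,-32]},{"aperture":1,"rot":[0,0,-32]},{"aperture":1,"rot":[0,0,-32]}]'>/dev/null; python3 av.py
python3 steer.py '[{"aperture":1,"rot":[0,0,-8]},{"aperture":1,"rot":[0,0,-16]},{"aperture":1,"rot":[0,0,-24]},{"aperture":1,"rot":[0,0,-32]},{"aperture":1,"rot":[0,0,-32]},{"aperture":1,"rot":[0,0,-32]}]'>/dev/null; python3 av.py;python3 st.py
```

```text
ang 57.1 j6 -2.1 bed [ 2.16e+01 -1.00e-01  1.20e+02] F [ 0.5  0.2 -0.4] mz -0.069 M [ 0.09  1.12 -0.07] eff6 0.047
t 20.9 j6 -2.1 mz -0.0208 sd 0.0202 eff 0.044
t 21.9 j6 29.87 mz -0.0279 sd 0.0258 eff 0.032
t 22.9 j6 61.87 mz -0.0043 sd 0.0254 eff 0.016
t 23.9 j6 93.87 mz 0.007 sd 0.0281 eff -0.006
ang 153.0 j6 93.9 bed [ 22.5  -0.  120.1] F [-0.2  0.3  0.2] mz -0.003 M [-0.09  1.15 -0.  ] eff6 -0.002
```

```bash
python3 steer.py '[{"aperture":0.75},{"aperture":0.6},{"aperture":0.6},{"aperture":0.6},{"aperture":0.6}]'|grep -E "width|force"; python3 st.py
s() { python3 st.py | sed 's/M.*//'; }
python3 steer.py '[{"aperture":0.6,"d":[0,0,0.001],"rot":[0,0,2]}]'>/dev/null; s
python3 steer.py '[{"aperture":0.6,"rot":[0,0,1]}]'>/dev/null; s
python3 steer.py '[{"aperture":0.6,"d":[0,0,0.001],"rot":[0,0,1]}]'>/dev/null; s
python3 steer.py '[{"aperture":0.6,"rot":[0,0,1]}]'>/dev/null; s
python3 steer.py '[{"aperture":0.6,"d":[0,0,0.001],"rot":[0,0,1]}]'>/dev/null; s
python3 steer.py '[{"aperture":0.6,"rot":[0,0,1]}]'>/dev/null; s
python3 steer.py '[{"aperture":0.6,"d":[0,0,0.001],"rot":[0,0,1]}]'>/dev/null; s
```

```text
wrist_force: [-0.3, -0.5, -0.9]
gripper_width: 0.682
gripper_force: 30.0
ang 153.0 j6 93.9 bed [ 22.6   0.  120.1] F [-0.9 -0.4 -0.5] mz -0.005 M [ 0.01  1.22 -0.01] eff6 0.002
ang 151.0 j6 91.9 bed [ 22.7   0.  120.1] F [0.1 0.4 1.1] mz 0.215 
ang 150.0 j6 90.9 bed [2.27e+01 1.00e-01 1.20e+02] F [ 0.3  0.6 -0.9] mz 0.198 
ang 149.0 j6 89.9 bed [2.27e+01 1.00e-01 1.20e+02] F [ 0.   1.2 -0.6] mz 0.208 
ang 148.0 j6 88.8 bed [2.270e+01 1.000e-01 1.199e+02] F [ 0.2  1.6 -0.3] mz 0.185 
ang 147.0 j6 87.8 bed [2.280e+01 1.000e-01 1.199e+02] F [0.1 1.5 0. ] mz 0.274 
ang 146.0 j6 86.8 bed [2.270e+01 1.000e-01 1.199e+02] F [ 0.4  1.  -0.3] mz 0.232 
ang 145.0 j6 85.8 bed [2.280e+01 1.000e-01 1.198e+02] F [-0.  2.  1.] mz 0.191
```

The turning torque is now about 0.21 N m against 0.13–0.155 when free. That means roughly 30–38 N of clamping, which agrees with the turn count, so I'll let go and retreat.

```bash
python3 steer.py '[{"aperture":0.8},{"aperture":1},{"aperture":1},{"aperture":1},{"aperture":1,"d":[0,0,-0.2]},{"aperture":1,"d":[0,0,-0.6]},{"aperture":1,"d":[0,0,-1]},{"aperture":1,"d":[0,0,-1.4]}]'
python3 steer.py '[{"aperture":1,"d":[0,0,-0.2]},{"aperture":1,"d":[0,0,-0.3]},{"aperture":1,"d":[0,0,-0.3]}]'|head -1
python3 - <<'E'
from fit import *
from station import r
c=r.capture("scene"); cv2.imwrite("pics/s6.png",cv2.resize(c["pixels"][110:260,170:330,::-1],None,fx=4,fy=4,interpolation=cv2.INTER_CUBIC))
E
```

```text
time_s: 25.9
tcp_pos: [0.6189, -0.1076, 0.2813]
ee_rot: [[0.862, -0.19, 0.469], [-0.298, -0.94, 0.168], [0.409, -0.285, -0.867]]
wrist_force: [1.1, 0.0, 0.4]
gripper_width: 1.0
gripper_force: 0.0
time_s: 26.2
```

View pics/s6.png

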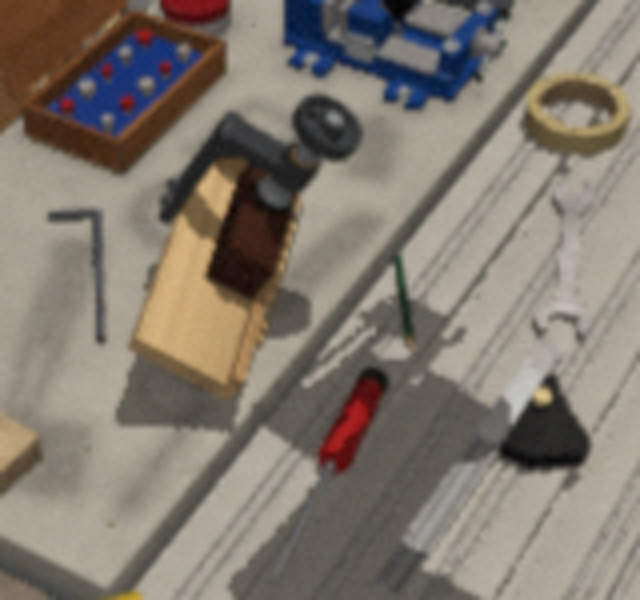

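The picture shows the pad at (275,190) down on the piece, the piece against the stop and lip, and the gripper clear. The tools in view are where they were, so I'm handing in.

```bash
python3 -c "
from station import r
print(r.finish_job())"
```

```text
the job is handed in; nothing more can be done
None
```

I handed the job in at about 26 s: the piece lies against the end stop and the lip, flat on the bed, held by the pad at an estimated 30–38 N (from turning torque and turn count), and the gripper is clear.

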